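# Tamp the stone lumps level in the sample cell

## Robot

A 6-joint arm with a two-finger parallel gripper is mounted at the origin on a cart in front of the work surface, level with it; the furniture and walls round the work are solid. World frame = base frame: x ahead of the robot, y to its left, z up, the work surface at z = 0. Lengths are in m, angles in rad, forces in N, time in s.
With the tool pointing down it reaches from about 0.3 to 0.775 m from the base axis. Payload 14.6 kg.
Tool frame: the origin (TCP) lies at the very end of the fingers, on their centre line; the grasp point (between the pads) lies 19 mm behind it (bot.pinch_z is the distance from the TCP to the grasp point, in m); x points along the fingers, y is the direction in which the jaws open and shut, and the axes are right-handed (so a half turn about x gives the same grasp; the last joint's range is limited). The gripper opens to 85 mm and grips with 20 to 120 N. Pads are 22 mm wide; open, the fingers measure 114 mm over their backs; the gripper's body (76 mm by 85 mm) begins 54 mm behind the grasp point. The pads swing forward as they close: fully open they stand 13 mm farther back than shut.
Start: joints at [-1.238, 0.3, 1.521, -0, 1.321, -0.067], TCP at [0.214, -0.507, 0.208] pointing down, gripper open.
Joint ranges: [-3.03, 3.03], [-0.79, 2.21], [0.23, 2.52], [-1.04, 4.18], [0, 3.07], [-2.55, 2.55]. Speed limits (rad/s): [2.22, 2.22, 2.57, 3.14, 3.14, 3.14].

## Interface

Orientations are given as a rotation vector (axis times angle).
In Python, from workcell import readout, eyes, bot gives the robot as it stands.
- The arm moves only by the tool jog_arm, never from a script. Its argument "targets" is a list of rows, each an object of numbers: "tx", "ty", "tz": the shift along the tool's x, y, z in m; "ax", "ay", "az": the turn, a rotation vector about the tool's x, y, z in degrees. In form: [{"tx": .., "ty": .., "tz": .., "ax": .., "ay": .., "az": ..}, ...]. A call has exactly 5 rows; each row is the pose to reach, as a shift and turn from the pose commanded when the call began, along the tool's axes at that moment; what a row does not reach only later rows make up. A row lasts 1/8 s, in which the tool goes at most 62.5 mm and 10.7 degrees, less where a joint would pass 70% of its speed; a pose out of reach is approached as far as the arm can. A call with a gripper value outside its range is refused whole. "hand" is the closure, from -1 (fully open) to 1 (shut), so that 0 is half open, set as the call begins (left out, the last holds). The fingers move at their own pace and stop on an object; "grip_force" is the grip in N (left out, the last holds). Time passes only in rows, so rows that repeat a pose let the fingers close, or fill a call up. It gives the time, the measured TCP pose, the force and the opening at its end, in the units of the state.
- readout.observe(): the state, without advancing time (a new reading comes with each control period).
- eyes.read_camera(name): name is "scene" or "top" or "wrist"; returns a dict with "color" (480x640x3 uint8, red, green, blue), "intrinsics" (3x3 intrinsics, pixels), "D" ([k1, k2, p1, p2, k3] as OpenCV has them; the pictures are not rectified), "world_from_camera" (4x4, takes a point from camera to world coordinates). Camera axes: x right, y down, z forward; pixel columns grow to the right and rows downward; lengths in m; the calibration is good to about 2 mm. A picture is of the moment at which its call begins. There is no depth.
- bot.finish_job(): hands the job in, once; it reports no verdict.
The state is a dict: "time": time; "joints": joint angles; "dq": joint speeds; "tau": joint torques, N m; "tcp_pos": TCP position; "ee_rot": TCP orientation; "ft_force": force on the tool from outside, world axes, zero at the start; "ft_torque": the same for the moment, N m; "gripper_width": opening from 0.0 (shut) to 1.0 (fully open).
Only numpy, scipy, OpenCV 4.12 (cv2) and the standard library are available. Lean on these libraries where they do the work, as an engineer would, in place of code of your own. Each camera call takes 0.05 s, during which the arm holds its last target.

## Task

Two stone lumps stand up proud in the small steel sample cell. Take the tamper with the wide flat foot (not the narrow-footed rammer that looks like it), press straight down in the middle of the cell until all the lumps lie level, without touching the two lumps with the fingers, then stand the tamper upright on the bench again and let go.

Things in the scene. Friction and masses are not known exactly. Their poses are not given: they have to be found in the camera images.
- tamper_mid (a point): wide-footed tamper standing upright on the bench, 130 mm tall: flat round metal foot 58 mm across, 14 mm thick; thin neck; round light-wood handle 28 mm across from 66 to 112 mm above the foot's underside (31 mm bulge near the top). About 0.35 kg, any grasp yaw. Point: on its axis, 65 mm above the foot's underside; z up. A look-alike rammer with a narrow 33 mm foot stands 14 cm or more off.
- cell: open steel box fixed to the bench, inside 98 (x) by 80 (y) mm, walls and floor 4 mm, rim 44 mm above the bench; origin at the centre of its underside, z up. Two rows of three 30 mm high tapered lumps; the middle ones are proud, and a push of a few N drives them to the floor, shoving their neighbours apart. All tops then lie at 34 mm, where the foot stops hard. Centred, it presses both, 11 mm clear of the walls.
- lump_a: proud cream-coloured middle lump of the row on the cell's +y side: 38 x 37 mm on top, 18 mm wide below, 30 mm high; origin at its centre, z up. Centre about 34 mm above the bench at the start (top 49 mm), 19 mm when level (top 34 mm).
- lump_b: proud cream-coloured middle lump of the row on the cell's -y side, same size; origin at its centre, z up. Centre about 31 mm above the bench at the start (top 46 mm), 19 mm when level (top 34 mm).
Mind the look-alikes: they are no part of the job. Leave any blue or green look-alike of the lump_a alone.

How it is judged:
On the way, in this order (a step that is already met when the one before it is completed fails the run):
1. the tamper is lifted off the bench (height (world z) of tamper_mid above 0.105 m), for 0.1 s.
2. both proud lumps are level while the tamper's foot stands down on them in the cell (z of each of lump_a, lump_b in the frame of cell below 0.024 m and angle between each of lump_a, lump_b's own z axis and vertical below 0.17 rad and horizontal distance between tamper_mid and cell below 0.04 m and z of tamper_mid in the frame of cell below 0.11 m and angle between tamper_mid's own z axis and vertical below 0.26 rad), for 0.1 s.
At the end, for the whole second after the job is handed in: Both middle lumps are down level with the rest (their centres no more than 5 mm above the level height, within 10 degrees of upright), and the tamper stands upright (within 10 degrees) on the bench beside the cell (z of each of lump_a, lump_b in the frame of cell below 0.024 m and angle between each of lump_a, lump_b, tamper_mid's own z axis and vertical below 0.17 rad and height (world z) of tamper_mid between 0.055 and 0.075 m); the robot touches nothing.
It fails at once if the fingers touch a proud lump (contact force between the fingers and lump_a above 1 N or contact force between the fingers and lump_b above 1 N).
It also fails if it takes over 40 s, if anything falls off the work surface, if the arm or the gripper's body presses on something with over 40 N, if the wrist force passes 120 N, or if a joint passes its speed limit or range.

## Working session

There is one attempt and no reset: what is moved stays moved. The work goes in short steps, Python scripts to look and compute and a tool call to move; the robot and the scene stay as the last step left them, time stands still between calls to the robot, and variables do not carry over. Pictures are saved under pics/ and viewed, and the job is handed in when it is done.

Besides the shell and the picture viewer there is one more tool, called after ">>>" as a command line: name --argument value ..., lists and objects as JSON in quotes. jog_arm: Moves the arm, as the interface text tells. Its arguments: {"type":"object","properties":{"targets":{"type":"array"},"hand":{"type":"number"},"grip_force":{"type":"number"}},"required":["targets"]}

```bash
mkdir -p pics; ls
python3 - <<'E'
from workcell import readout, eyes, bot
import cv2
print(readout.observe(), bot.pinch_z)
for n in ["scene","top"]:
    r=eyes.read_camera(n); cv2.imwrite(f"pics/{n}0.png",r["color"][:,:,::-1]); print(n,r["intrinsics"],r["D"],r["world_from_camera"])
E
```

```text
pics
{'time': 0.0, 'joints': array([-1.23760935e+00,  3.00517386e-01,  1.52162209e+00, -6.41902963e-06,
        1.32072223e+00, -6.65910851e-02]), 'dq': array([ 0.00251205, -0.00051037,  0.00012143, -0.00038977, -0.00015717,
        0.00104497]), 'tau': array([-7.05330494e-04, -5.43498123e+01, -3.61796021e+01, -1.39385456e-04,
        3.84559491e-03, -1.68244810e-05]), 'tcp_pos': array([ 0.21397502, -0.5063625 ,  0.20787861]), 'ee_rot': array([ 2.00210758,  0.40693781, -2.00246474]), 'ft_force': array([ 0.19385155,  0.00599427, -0.45461378]), 'ft_torque': array([ 0.00999149,  0.02292602, -0.02025645]), 'gripper_width': 0.9988522608295837} 0.0187
scene [[623.01656642   0.         322.20442961]
 [  0.         623.01656642 228.12127192]
 [  0.           0.           1.        ]] [-0.15311824  0.          0.          0.          0.        ] [[-0.68972885 -0.53999167  0.48237238  0.03973273]
 [-0.72391198  0.50045376 -0.47486574  0.53986529]
 [ 0.01501847 -0.67672375 -0.73608384  0.80850374]
 [ 0.          0.          0.          1.        ]]
top [[536.78046105   0.         316.97182659]
 [  0.         536.78046105 239.89599864]
 [  0.           0.           1.        ]] [-0.07014136  0.          0.          0.          0.        ] [[ 0.00506533 -0.99462884  0.10338191  0.41046818]
 [-0.99991309 -0.00377947  0.01263011  0.09345111]
 [-0.01217155 -0.1034369  -0.99456154  1.04270741]
 [ 0.          0.          0.          1.        ]]
```

View pics/scene0.png

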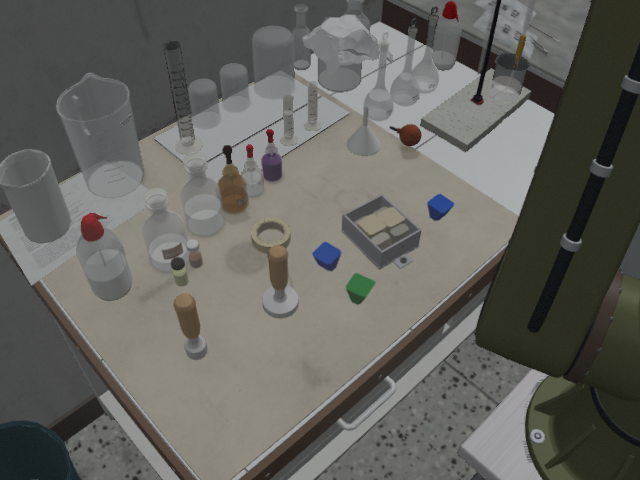

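View pics/top0.png

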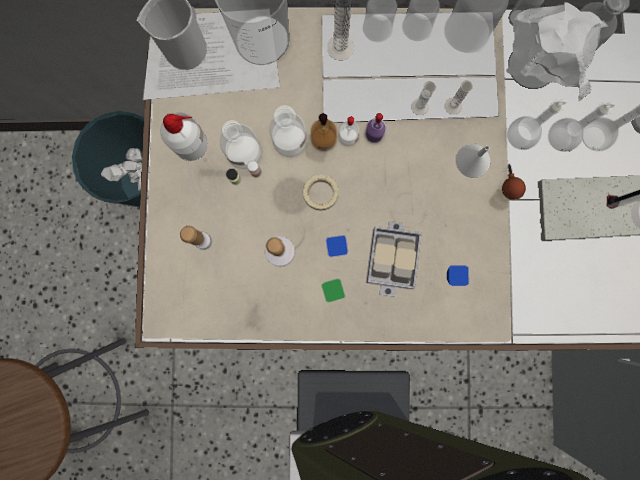

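Scene view: the two tamper candidates are at (280,280), with a wide foot, and (190,325), with a narrow foot. In the top view they are at (280,250) and (197,238). The wide foot fits the description. The cell is at (394,258) in the top view. I'll confirm with one enlarged crop.

```bash
cat > h.py <<'E'
import numpy as np, cv2
def ray(r,uv):
    K=np.array(r["intrinsics"]);D=np.array(r["D"]);T=np.array(r["world_from_camera"])
    p=cv2.undistortPoints(np.array(uv,float).reshape(-1,1,2),K,D).reshape(-1,2)
    d=np.c_[p,np.ones(len(p))]@T[:3,:3].T
    return T[:3,3],d
def onz(r,uv,z):
    o,d=ray(r,uv); return o+d*((z-o[2])/d[:,2])[:,None]
def proj(r,P):
    T=np.linalg.inv(np.array(r["world_from_camera"]))
    P=np.array(P,float).reshape(-1,3)
    return cv2.projectPoints(P,cv2.Rodrigues(T[:3,:3])[0],T[:3,3],np.array(r["intrinsics"]),np.array(r["D"]))[0].reshape(-1,2)
E
python3 - <<'E'
from workcell import eyes
import cv2,numpy as np
a=cv2.imread("pics/top0.png");b=cv2.imread("pics/scene0.png")
c1=cv2.resize(a[215:305,170:300],None,fx=3,fy=3,interpolation=2)
c2=cv2.resize(a[215:305,340:450],None,fx=3.5,fy=3,interpolation=2)
c3=cv2.resize(b[235:365,165:305],None,fx=2.2,fy=2.2,interpolation=2)
c4=cv2.resize(b[185:275,325:435],None,fx=3.2,fy=3.2,interpolation=2)
W=np.zeros((570,790,3),np.uint8)
for c,y,x in((c1,0,0),(c2,0,400),(c3,280,0),(c4,280,400)): W[y:y+c.shape[0],x:x+c.shape[1]]=c[:570-y,:790-x]
cv2.imwrite("pics/crop0.png",W)
E
```

```text
(no output)
```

View pics/crop0.png

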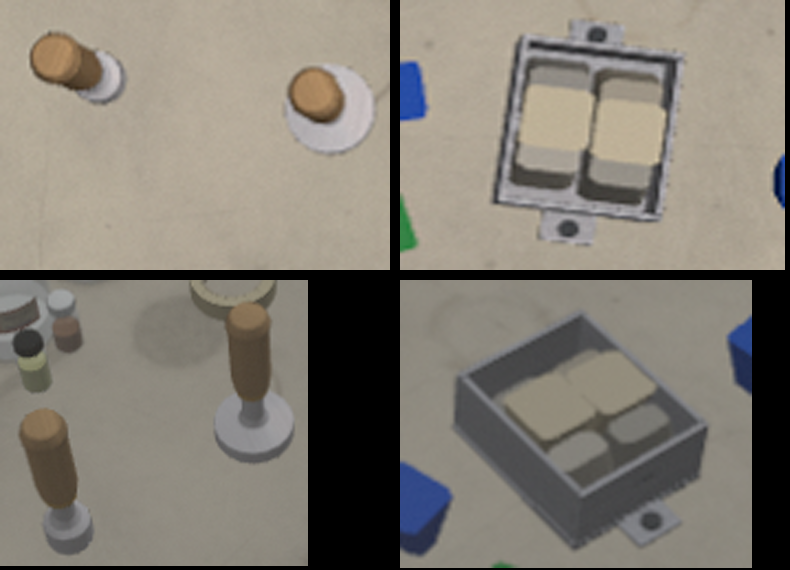

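The crop confirms it: the tamper at top (280,250) has the wide disc foot. The rammer at (197,238) has a small foot and stays put. In the cell at (394,258) the two cream lumps stand proud. Next I measure.

Run:
```python
from workcell import eyes
import cv2,numpy as np
from h import *
out={}
for n,box,cb in(("top",(255,225,305,275),(355,215,435,300)),("scene",(255,235,305,325),(330,185,430,275))):
    r=eyes.read_camera(n); im=r["color"]; hsv=cv2.cvtColor(im,cv2.COLOR_RGB2HSV)
    x0,y0,x1,y1=box
    s=hsv[y0:y1,x0:x1]
    foot=((s[...,1]<28)&(s[...,2]>135)).astype(np.uint8)
    wood=((s[...,1]>85)&(s[...,2]>50)).astype(np.uint8)
    for nm,m in(("foot",foot),("wood",wood)):
        k,l,st,ce=cv2.connectedComponentsWithStats(m); i=1+np.argmax(st[1:,4]); print(n,nm,st[i],ce[i]+[x0,y0])
        if nm=="foot":
            c=cv2.findContours((l==i).astype(np.uint8),0,1)[0]; c=cv2.convexHull(max(c,key=len)); e=cv2.fitEllipse(c); 
            uv=np.array(e[0])+[x0,y0]; print(" ell",uv,e[1],onz(r,[uv],.014),"hull mec",np.array(cv2.minEnclosingCircle(c)[0])+[x0,y0])
    x0,y0,x1,y1=cb
    s=hsv[y0:y1,x0:x1]
    cream=((s[...,1]>45)&(s[...,2]>185)).astype(np.uint8) if n=="top" else ((s[...,1]>45)&(s[...,2]>160)).astype(np.uint8)
    k,l,st,ce=cv2.connectedComponentsWithStats(cream)
    for i in range(1,k):
        if st[i,4]>80: print(n,"cream",st[i],ce[i]+[x0,y0],onz(r,[ce[i]+[x0,y0]],.0475))
# predicted rim checks: manual corners from crop
r=eyes.read_camera("top")
c=np.array([[520,36],[682,54],[660,219],[494,204]],float); c=np.c_[340+(c[:,0]-400)/3.5,215+c[:,1]/3]
P=onz(r,c,.044);print(P,P.mean(0),[np.linalg.norm(P[i]-P[(i+1)%4]) for i in range(4)])
r=eyes.read_camera("scene")
c=np.array([[580,313],[708,426],[580,497],[456,376]],float); c=np.c_[325+(c[:,0]-400)/3.2,185+(c[:,1]-280)/3.2]
P=onz(r,c,.044);print(P,P.mean(0),[np.linalg.norm(P[i]-P[(i+1)%4]) for i in range(4)])
```

```text
top foot [ 10  11  30  31 459] [282.1459695  253.41394336]
 ell [279.64620399 250.92918587] (30.104949951171875, 30.29726791381836) [[0.49577153 0.17826905 0.014     ]] hull mec [279.56375885 250.89261818]
top wood [ 12  13  17  18 235] [275.15319149 246.38723404]
top cream [ 20  29  20  21 348] [384.43965517 254.07471264] [[ 0.48790275 -0.01943279  0.0475    ]]
top cream [ 40  34  21  21 345] [405.08985507 258.78550725] [[ 0.47926641 -0.05776429  0.0475    ]]
scene foot [   0    0   50   90 2226] [284.18598383 288.70844564]
 ell [287.18943787 286.9664917 ] (66.34143829345703, 109.51210021972656) [[0.50605029 0.15623807 0.014     ]] hull mec [279.5 279.5]
scene wood [ 13  10  19  18 233] [276.79828326 253.07725322]
[[ 0.53899342 -0.00118726  0.044     ]
 [ 0.5280096  -0.0879328   0.044     ]
 [ 0.42526956 -0.07481837  0.044     ]
 [ 0.43424069  0.01317865  0.044     ]] [ 0.48162832 -0.03768995  0.044     ] [np.float64(0.08743815688577145), np.float64(0.10357366451765983), np.float64(0.08845313032426164), np.float64(0.1057332190808104)]
[[ 5.26873422e-01 -8.35885649e-02  4.40000000e-02]
 [ 4.23961549e-01 -7.09586577e-02  4.40000000e-02]
 [ 4.36744000e-01  1.40954039e-02  4.40000000e-02]
 [ 5.39207478e-01  4.10978771e-04  4.40000000e-02]] [ 0.48169661 -0.03501021  0.044     ] [np.float64(0.10368398241399365), np.float64(0.08600921134909705), np.float64(0.10337324481624825), np.float64(0.08490024882331608)]
```

```bash
cat >> h.py <<'E'
from scipy.spatial.transform import Rotation as R
def delta(s,target,yaw):
    """tool shift/turn from measured pose to target; tool x down, tool y horizontal at world angle yaw (deg)"""
    R0=R.from_rotvec(s["ee_rot"]).as_matrix()
    x=np.array([0,0,-1.]);y=np.array([np.cos(np.radians(yaw)),np.sin(np.radians(yaw)),0])
    R1=np.c_[x,y,np.cross(x,y)]
    return np.round(R0.T@(np.array(target)-s["tcp_pos"]),4),np.round(np.degrees(R.from_matrix(R0.T@R1).as_rotvec()),2)
E
python3 - <<'E'
from workcell import eyes,readout
from h import *
r=eyes.read_camera("scene");print(onz(r,[[280.5,298.6]],.014), proj(r,[[.4958,.1783,.014],[.4958,.1783,.13]]))
s=readout.observe();print(R.from_rotvec(s["ee_rot"]).as_matrix().round(3))
for y in(90,83,-97,-90):print(y,delta(s,[.496,.178,.2],y))
E
```

```text
[[0.49603763 0.17913586 0.014     ]] [[281.00021335 298.3970719 ]
 [278.19335051 250.43040821]]
[[-0.     0.389 -0.921]
 [ 0.    -0.921 -0.389]
 [-1.    -0.    -0.   ]]
90 (array([ 0.0085, -0.5208, -0.5262]), array([-1.5709e+02, -2.0000e-02,  0.0000e+00]))
83 (array([ 0.0085, -0.5208, -0.5262]), array([-1.5009e+02, -2.0000e-02,  0.0000e+00]))
-97 (array([ 0.0085, -0.5208, -0.5262]), array([2.991e+01, 0.000e+00, 1.000e-02]))
-90 (array([ 0.0085, -0.5208, -0.5262]), array([2.291e+01, 0.000e+00, 1.000e-02]))
```

>>> jog_arm --targets '[{"tx":0,"ty":-0.02,"tz":-0.02,"ax":2},{"tx":0,"ty":-0.06,"tz":-0.06,"ax":4},{"tx":0,"ty":-0.1,"tz":-0.1,"ax":6},{"tx":0,"ty":-0.14,"tz":-0.14,"ax":8},{"tx":0,"ty":-0.18,"tz":-0.18,"ax":10}]' --hand -1

```text
schema error: expected keys tx, ty, tz, ax, ay, az
```

Run:
```python
from workcell import eyes,readout
from h import *
s=readout.observe();print(s["time"],s["tcp_pos"],delta(s,[.496,.178,.2],-97))
```

```text
0.35 [ 0.21406563 -0.5065691   0.20835886] (array([ 0.0085, -0.5208, -0.5262]), array([2.991e+01, 0.000e+00, 1.000e-02]))
```

>>> jog_arm --targets '[{"tx":0,"ty":-0.02,"tz":-0.02,"ax":2,"ay":0,"az":0},{"tx":0,"ty":-0.06,"tz":-0.06,"ax":4,"ay":0,"az":0},{"tx":0,"ty":-0.1,"tz":-0.1,"ax":6,"ay":0,"az":0},{"tx":0,"ty":-0.14,"tz":-0.14,"ax":8,"ay":0,"az":0},{"tx":0,"ty":-0.18,"tz":-0.18,"ax":10,"ay":0,"az":0}]' --hand -1

```text
time: 0.98
tcp_pos: [0.3102, -0.2691, 0.2086]
ee_rot: [2.103, 0.236, -2.102]
ft_force: [0.8, -0.9, -0.4]
gripper_width: 0.997
```

Run:
```python
from workcell import eyes,readout
from h import *
s=readout.observe();print(s["time"],s["joints"],s["tcp_pos"],delta(s,[.496,.178,.2],-97))
```

```text
0.975 [-8.03912498e-01 -1.76824468e-02  1.88317886e+00  8.07736441e-05
  1.27555084e+00  5.43104692e-01] [ 0.31015451 -0.26908157  0.20861929] (array([ 0.0085, -0.3947, -0.2804]), array([19.82, -0.02, -0.02]))
```

>>> jog_arm --targets '[{"tx":0,"ty":-0.04,"tz":-0.028,"ax":2,"ay":0,"az":0},{"tx":0,"ty":-0.08,"tz":-0.057,"ax":4,"ay":0,"az":0},{"tx":0,"ty":-0.12,"tz":-0.085,"ax":6,"ay":0,"az":0},{"tx":0,"ty":-0.16,"tz":-0.114,"ax":8,"ay":0,"az":0},{"tx":0,"ty":-0.2,"tz":-0.142,"ax":10,"ay":0,"az":0}]'

```text
time: 1.6
tcp_pos: [0.404, -0.0425, 0.2087]
ee_rot: [2.197, 0.054, -2.195]
ft_force: [0.4, -0.9, 0.2]
gripper_width: 1.002
```

Run:
```python
from workcell import eyes,readout
from h import *
s=readout.observe();print(s["time"],s["joints"],s["tcp_pos"],delta(s,[.496,.178,.2],-97))
```

```text
1.6 [-1.94995952e-01 -2.83867499e-02  1.89339683e+00 -6.96602411e-06
  1.27587990e+00  1.32621876e+00] [ 0.40398298 -0.04248369  0.20871722] (array([ 0.0087, -0.2157, -0.1028]), array([ 9.84, -0.04, -0.01]))
```

>>> jog_arm --targets '[{"tx":0,"ty":-0.054,"tz":-0.026,"ax":2.5,"ay":0,"az":0},{"tx":0,"ty":-0.108,"tz":-0.052,"ax":5,"ay":0,"az":0},{"tx":0,"ty":-0.162,"tz":-0.077,"ax":7.5,"ay":0,"az":0},{"tx":0,"ty":-0.216,"tz":-0.103,"ax":9.8,"ay":0,"az":0},{"tx":0,"ty":-0.216,"tz":-0.103,"ax":9.8,"ay":0,"az":0}]'

```text
time: 2.22
tcp_pos: [0.4958, 0.1797, 0.2077]
ee_rot: [-2.16, 0.127, 2.162]
ft_force: [-0.8, -0.5, 0.2]
gripper_width: 1.002
```

Run:
```python
from workcell import eyes,readout
from h import *
s=readout.observe();print(s["time"],s["joints"],s["tcp_pos"],delta(s,[.496,.178,.2],-97))
r=eyes.read_camera("wrist"); cv2.imwrite("pics/w1.png",r["color"][:,:,::-1]); print(proj(r,[[.496,.1785,.13],[.496,.1785,.014],[.496+.029,.1785,.014]]))
```

```text
2.225 [2.78156016e-01 2.50626217e-01 1.58562694e+00 2.62617433e-04
 1.30630924e+00 1.96590836e+00] [0.49575419 0.17970059 0.20767792] (array([ 0.0077,  0.0017, -0.0005]), array([ 0.29,  0.06, -0.01]))
[[320.73684936 239.24209839]
 [320.35835783 204.72867178]
 [316.73743214 174.2893918 ]]
```

View pics/w1.png

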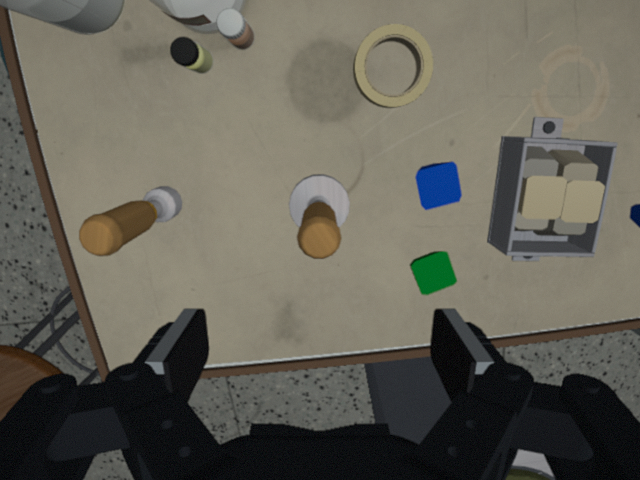

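The wrist view shows the wide foot at about (319,203) and the handle top at about (320,239). Both match the prediction to within 2 px, so I go straight down.

>>> jog_arm --targets '[{"tx":0.04,"ty":0.0,"tz":0,"ax":0,"ay":0,"az":0},{"tx":0.08,"ty":0.0,"tz":0,"ax":0,"ay":0,"az":0},{"tx":0.12,"ty":0.0,"tz":0,"ax":0,"ay":0,"az":0},{"tx":0.135,"ty":0.0,"tz":0,"ax":0,"ay":0,"az":0},{"tx":0.135,"ty":0.0,"tz":0,"ax":0,"ay":0,"az":0}]'

```text
time: 2.9
tcp_pos: [0.4954, 0.1762, 0.0737]
ee_rot: [-2.159, 0.131, 2.16]
ft_force: [-0.3, -0.4, 1.2]
gripper_width: 1.002
```

Run:
```python
from workcell import eyes,readout
from h import *
s=readout.observe();print(s["time"],s["tcp_pos"],s["ft_force"],delta(s,[.496,.1785,.073],-97))
```

```text
2.9 [0.49542852 0.17624692 0.07370002] [-0.31973834 -0.38730293  1.17898288] (array([ 0.0007, -0.0023, -0.0003]), array([ 0.07,  0.03, -0.02]))
```

>>> jog_arm --targets '[{"tx":0,"ty":-0.002,"tz":0,"ax":0,"ay":0,"az":0},{"tx":0,"ty":-0.002,"tz":0,"ax":0,"ay":0,"az":0},{"tx":0,"ty":-0.002,"tz":0,"ax":0,"ay":0,"az":0},{"tx":0,"ty":-0.002,"tz":0,"ax":0,"ay":0,"az":0},{"tx":0,"ty":-0.002,"tz":0,"ax":0,"ay":0,"az":0}]' --hand 1 --grip_force 80

```text
time: 3.52
tcp_pos: [0.4962, 0.1792, 0.0744]
ee_rot: [-2.161, 0.129, 2.157]
ft_force: [-0.8, 1.3, 5.2]
gripper_width: 0.318
```

>>> jog_arm --targets '[{"tx":0,"ty":0,"tz":0,"ax":0,"ay":0,"az":0},{"tx":0,"ty":0,"tz":0,"ax":0,"ay":0,"az":0},{"tx":0,"ty":0,"tz":0,"ax":0,"ay":0,"az":0},{"tx":0,"ty":0,"tz":0,"ax":0,"ay":0,"az":0},{"tx":0,"ty":0,"tz":0,"ax":0,"ay":0,"az":0}]'

```text
time: 4.15
tcp_pos: [0.4962, 0.1792, 0.0744]
ee_rot: [-2.161, 0.129, 2.157]
ft_force: [-1.5, 1.7, 6.2]
gripper_width: 0.314
```

Run:
```python
from workcell import eyes,readout
from h import *
s=readout.observe();print(s["time"],s["tcp_pos"],s["ft_force"],s["gripper_width"])
r=eyes.read_camera("wrist"); cv2.imwrite("pics/w2.png",r["color"][:,:,::-1])
```

```text
4.15 [0.49621738 0.17917701 0.07436454] [-1.49350721  1.73335654  6.16461239] 0.3140792922223384
```

View pics/w2.png

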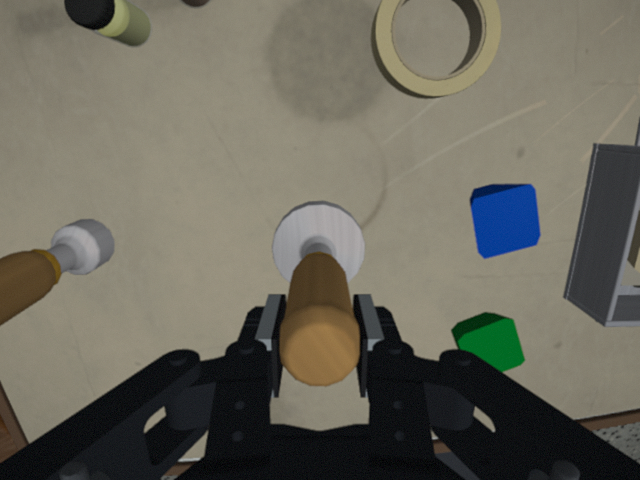

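The handle is held between the pads at (320,340), with the foot at (319,245) below it. I lift.

>>> jog_arm --targets '[{"tx":-0.015,"ty":0,"tz":0,"ax":0,"ay":0,"az":0},{"tx":-0.04,"ty":0,"tz":0,"ax":0,"ay":0,"az":0},{"tx":-0.07,"ty":0,"tz":0,"ax":0,"ay":0,"az":0},{"tx":-0.09,"ty":0,"tz":0,"ax":0,"ay":0,"az":0},{"tx":-0.09,"ty":0,"tz":0,"ax":0,"ay":0,"az":0}]'

```text
time: 4.82
tcp_pos: [0.4962, 0.179, 0.1652]
ee_rot: [-2.162, 0.129, 2.156]
ft_force: [-0.6, 0.2, -2.8]
gripper_width: 0.317
```

Run:
```python
from workcell import eyes,readout
from h import *
s=readout.observe();print(s["time"],s["tcp_pos"],s["ft_force"],s["gripper_width"],delta(s,[.482,-.037,.165],-97))
```

```text
4.825 [0.49620954 0.17896959 0.16516837] [-0.62755006  0.19094802 -2.84257461] 0.31663987131594623 (array([-0.    ,  0.2161, -0.0118]), array([ 0.11, -0.15,  0.06]))
```

>>> jog_arm --targets '[{"tx":0,"ty":0.02,"tz":-0.001,"ax":0,"ay":0,"az":0},{"tx":0,"ty":0.045,"tz":-0.003,"ax":0,"ay":0,"az":0},{"tx":0,"ty":0.075,"tz":-0.004,"ax":0,"ay":0,"az":0},{"tx":0,"ty":0.105,"tz":-0.006,"ax":0,"ay":0,"az":0},{"tx":0,"ty":0.135,"tz":-0.008,"ax":0,"ay":0,"az":0}]'

```text
time: 5.45
tcp_pos: [0.4866, 0.0421, 0.1625]
ee_rot: [-2.157, 0.131, 2.161]
ft_force: [0.3, 1.1, -2.6]
gripper_width: 0.314
```

>>> jog_arm --targets '[{"tx":0,"ty":0.03,"tz":-0.001,"ax":0,"ay":0,"az":0},{"tx":0,"ty":0.055,"tz":-0.002,"ax":0,"ay":0,"az":0},{"tx":0,"ty":0.073,"tz":-0.003,"ax":0,"ay":0,"az":0},{"tx":0,"ty":0.081,"tz":-0.004,"ax":0,"ay":0,"az":0},{"tx":0,"ty":0.081,"tz":-0.004,"ax":0,"ay":0,"az":0}]'

```text
time: 6.08
tcp_pos: [0.4816, -0.0372, 0.1633]
ee_rot: [-2.159, 0.13, 2.159]
ft_force: [-0.6, 0.6, -3.0]
gripper_width: 0.314
```

Run:
```python
from workcell import eyes,readout
from h import *
s=readout.observe();print(s["time"],s["tcp_pos"],s["ft_force"],s["gripper_width"],delta(s,[.482,-.037,.165],-97))
for n in("wrist","top","scene"):
    r=eyes.read_camera(n); im=r["color"][:,:,::-1].copy()
    print(n,proj(r,[[*s["tcp_pos"][:2],s["tcp_pos"][2]-.0744+.014],[.482,-.037,.044]]))
    cv2.imwrite(f"pics/{n}3.png",im if n=="wrist" else cv2.resize(im[150:330,280:520],None,fx=3,fy=3,interpolation=2))
```

```text
6.075 [ 0.48162301 -0.03719086  0.16326757] [-0.57207557  0.60809192 -2.95727816] 0.3137946280996384 (array([-0.0017, -0.0002, -0.0004]), array([0.08, 0.02, 0.01]))
wrist [[318.92390313 247.7886237 ]
 [318.74176819 224.01128633]]
top [[398.13261866 255.24444702]
 [393.66777439 257.41176397]]
scene [[385.43235378 197.3052104 ]
 [382.08980304 222.10319709]]
```

View pics/wrist3.png

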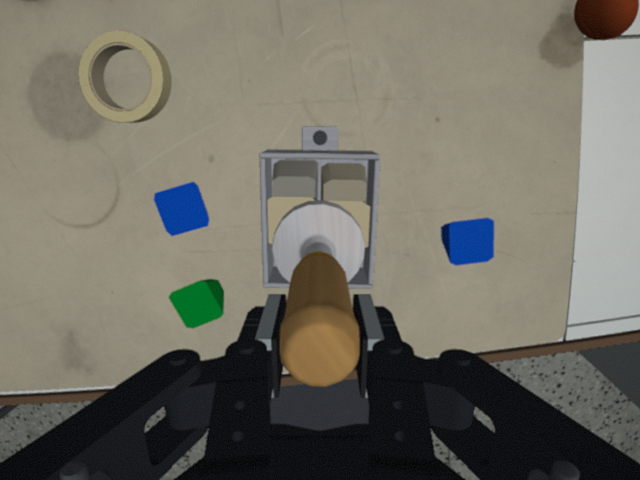

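View pics/scene3.png

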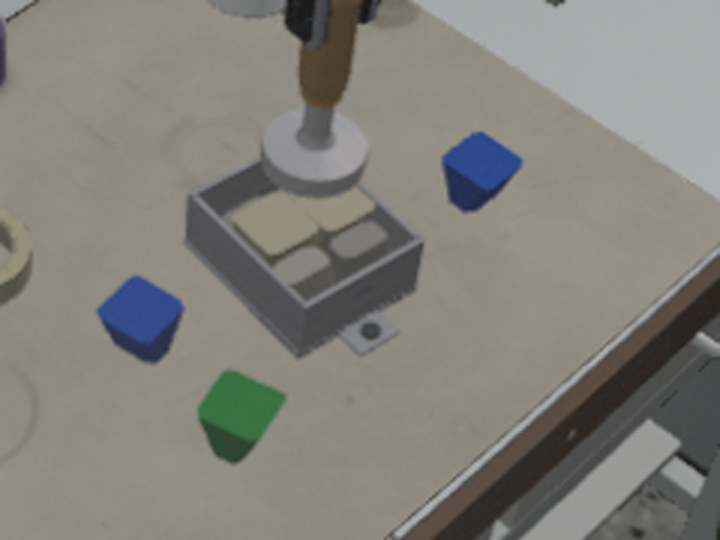

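Run:
```python
from workcell import eyes,readout
from h import *
r=eyes.read_camera("wrist");P=onz(r,[[261,152],[379,154],[375,288],[263,287]],.044);print(P,P.mean(0))
```

```text
[[ 0.54090235 -0.00094509  0.044     ]
 [ 0.52919289 -0.08627596  0.044     ]
 [ 0.42386216 -0.07500752  0.044     ]
 [ 0.43549828  0.01467575  0.044     ]] [ 0.48236392 -0.03688821  0.044     ]
```

The rim centre in the wrist view, (0.482,-0.037), agrees with the foot axis to within 1 mm. I press down.

>>> jog_arm --targets '[{"tx":0.01,"ty":0,"tz":0,"ax":0,"ay":0,"az":0},{"tx":0.02,"ty":0,"tz":0,"ax":0,"ay":0,"az":0},{"tx":0.03,"ty":0,"tz":0,"ax":0,"ay":0,"az":0},{"tx":0.036,"ty":0,"tz":0,"ax":0,"ay":0,"az":0},{"tx":0.036,"ty":0,"tz":0,"ax":0,"ay":0,"az":0}]' --grip_force 100

```text
time: 6.9
tcp_pos: [0.4815, -0.037, 0.127]
ee_rot: [-2.158, 0.13, 2.16]
ft_force: [-0.3, 1.1, -2.6]
gripper_width: 0.311
```

>>> jog_arm --targets '[{"tx":0.003,"ty":0,"tz":0,"ax":0,"ay":0,"az":0},{"tx":0.006,"ty":0,"tz":0,"ax":0,"ay":0,"az":0},{"tx":0.009,"ty":0,"tz":0,"ax":0,"ay":0,"az":0},{"tx":0.012,"ty":0,"tz":0,"ax":0,"ay":0,"az":0},{"tx":0.013,"ty":0,"tz":0,"ax":0,"ay":0,"az":0}]'

```text
time: 7.52
tcp_pos: [0.4817, -0.037, 0.1144]
ee_rot: [-2.159, 0.13, 2.159]
ft_force: [0.5, 0.1, -1.2]
gripper_width: 0.31
```

>>> jog_arm --targets '[{"tx":0.001,"ty":0,"tz":0,"ax":0,"ay":0,"az":0},{"tx":0.002,"ty":0,"tz":0,"ax":0,"ay":0,"az":0},{"tx":0.003,"ty":0,"tz":0,"ax":0,"ay":0,"az":0},{"tx":0.004,"ty":0,"tz":0,"ax":0,"ay":0,"az":0},{"tx":0.005,"ty":0,"tz":0,"ax":0,"ay":0,"az":0}]'

```text
time: 8.15
tcp_pos: [0.4817, -0.037, 0.1094]
ee_rot: [-2.159, 0.13, 2.159]
ft_force: [-0.6, 0.3, -0.8]
gripper_width: 0.309
```

>>> jog_arm --targets '[{"tx":0.0005,"ty":0,"tz":0,"ax":0,"ay":0,"az":0},{"tx":0.001,"ty":0,"tz":0,"ax":0,"ay":0,"az":0},{"tx":0.0015,"ty":0,"tz":0,"ax":0,"ay":0,"az":0},{"tx":0.002,"ty":0,"tz":0,"ax":0,"ay":0,"az":0},{"tx":0.002,"ty":0,"tz":0,"ax":0,"ay":0,"az":0}]'

```text
time: 8.78
tcp_pos: [0.4823, -0.037, 0.1085]
ee_rot: [-2.161, 0.13, 2.157]
ft_force: [-2.7, 2.0, 9.0]
gripper_width: 0.311
```

Run:
```python
from workcell import eyes,readout
from h import *
s=readout.observe();print(s["time"],s["tcp_pos"],s["ft_force"])
for n in("wrist","scene"):
    r=eyes.read_camera(n); im=r["color"][:,:,::-1].copy()
    cv2.imwrite(f"pics/{n}4.png",cv2.resize(im[130:310,220:420],None,fx=3,fy=3,interpolation=2) if n=="wrist" else cv2.resize(im[150:330,280:520],None,fx=3,fy=3,interpolation=2))
```

```text
8.775 [ 0.48225235 -0.03698839  0.10846206] [-2.72799121  1.98390528  8.99770796]
```

View pics/wrist4.png

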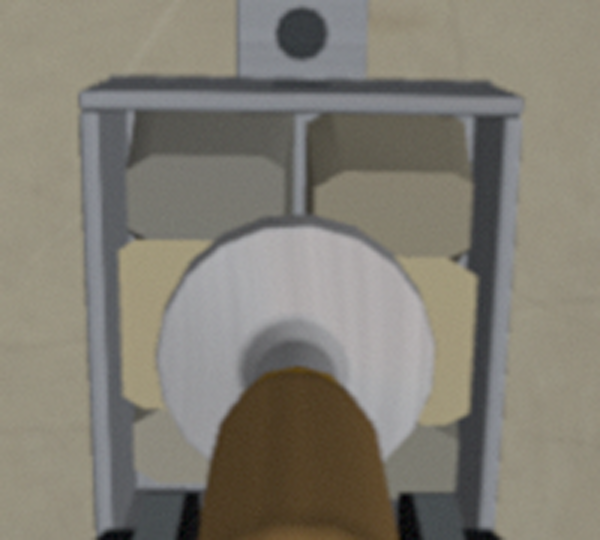

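View pics/scene4.png

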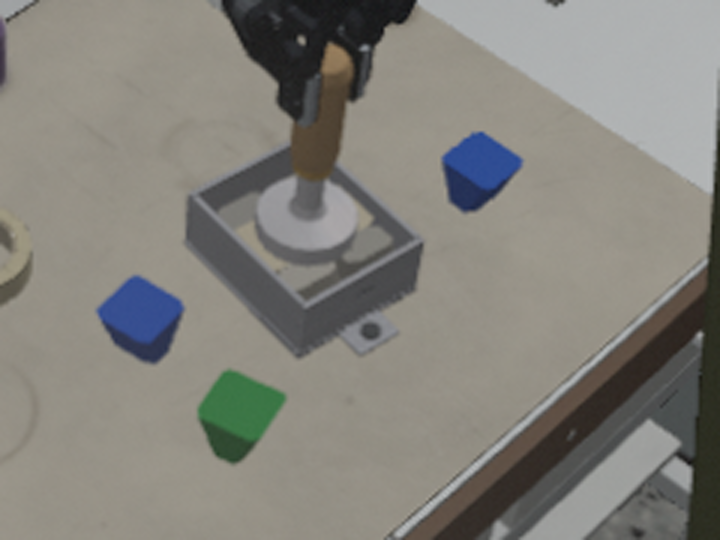

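The foot sits flat on both cream lumps, at wrist crop (165,330) and (440,340), and the force rises exactly at the expected stop height. I press about 1 mm more, then lift.

>>> jog_arm --targets '[{"tx":0.0005,"ty":0,"tz":0,"ax":0,"ay":0,"az":0},{"tx":0.001,"ty":0,"tz":0,"ax":0,"ay":0,"az":0},{"tx":0.001,"ty":0,"tz":0,"ax":0,"ay":0,"az":0},{"tx":0.001,"ty":0,"tz":0,"ax":0,"ay":0,"az":0},{"tx":0.001,"ty":0,"tz":0,"ax":0,"ay":0,"az":0}]'

```text
time: 9.5
tcp_pos: [0.4828, -0.037, 0.1084]
ee_rot: [-2.163, 0.13, 2.156]
ft_force: [-5.3, 1.6, 19.8]
gripper_width: 0.31
```

>>> jog_arm --targets '[{"tx":-0.005,"ty":0,"tz":0,"ax":0,"ay":0,"az":0},{"tx":-0.015,"ty":0,"tz":0,"ax":0,"ay":0,"az":0},{"tx":-0.03,"ty":0,"tz":0,"ax":0,"ay":0,"az":0},{"tx":-0.045,"ty":0,"tz":0,"ax":0,"ay":0,"az":0},{"tx":-0.06,"ty":0,"tz":0,"ax":0,"ay":0,"az":0}]'

```text
time: 10.12
tcp_pos: [0.4818, -0.0371, 0.1677]
ee_rot: [-2.16, 0.13, 2.159]
ft_force: [0.5, 0.2, -2.8]
gripper_width: 0.311
```

Run:
```python
from workcell import eyes,readout
from h import *
s=readout.observe();print(s["time"],s["tcp_pos"],s["ft_force"],delta(s,[.496,.178,.165],-97))
for n in("wrist","scene"):
    r=eyes.read_camera(n); im=r["color"][:,:,::-1].copy()
    cv2.imwrite(f"pics/{n}5.png",im if n=="wrist" else cv2.resize(im[150:330,280:520],None,fx=3,fy=3,interpolation=2))
```

```text
10.125 [ 0.48175885 -0.03706755  0.16774356] [ 0.47195166  0.16167753 -2.75994269] (array([ 0.0027, -0.2152,  0.0117]), array([ 0.1 , -0.03, -0.  ]))
```

View pics/wrist5.png

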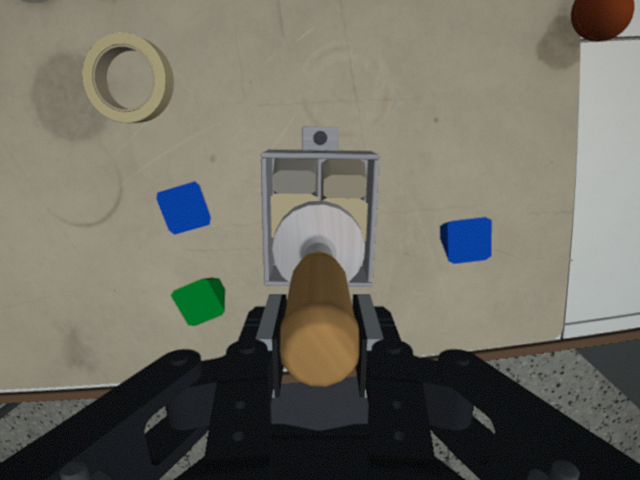

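View pics/scene5.png

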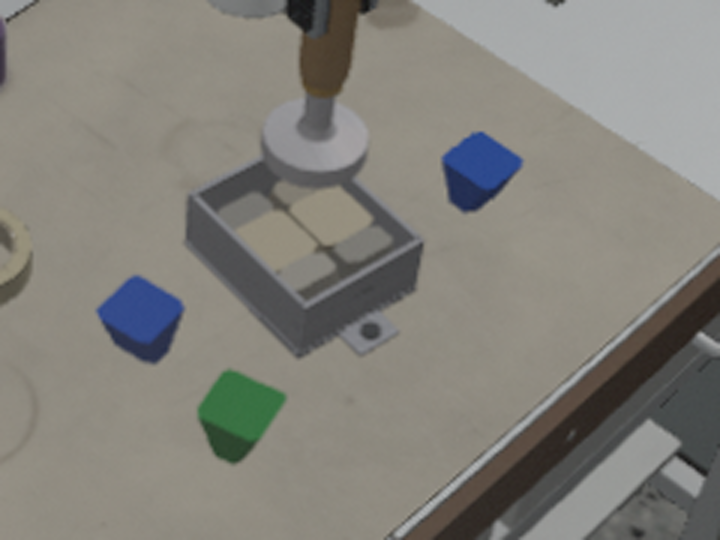

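The cream tops now lie flush with their neighbours, at scene crop (280,240) and (332,215). I carry the tamper back to its old spot.

>>> jog_arm --targets '[{"tx":0,"ty":-0.02,"tz":0.001,"ax":0,"ay":0,"az":0},{"tx":0,"ty":-0.045,"tz":0.003,"ax":0,"ay":0,"az":0},{"tx":0,"ty":-0.075,"tz":0.004,"ax":0,"ay":0,"az":0},{"tx":0,"ty":-0.105,"tz":0.006,"ax":0,"ay":0,"az":0},{"tx":0,"ty":-0.135,"tz":0.008,"ax":0,"ay":0,"az":0}]'

```text
time: 10.85
tcp_pos: [0.4898, 0.0989, 0.1662]
ee_rot: [-2.159, 0.13, 2.16]
ft_force: [-0.4, 0.2, -3.1]
gripper_width: 0.31
```

>>> jog_arm --targets '[{"tx":0,"ty":-0.03,"tz":0.001,"ax":0,"ay":0,"az":0},{"tx":0,"ty":-0.055,"tz":0.002,"ax":0,"ay":0,"az":0},{"tx":0,"ty":-0.073,"tz":0.003,"ax":0,"ay":0,"az":0},{"tx":0,"ty":-0.081,"tz":0.004,"ax":0,"ay":0,"az":0},{"tx":0,"ty":-0.081,"tz":0.004,"ax":0,"ay":0,"az":0}]'

```text
time: 11.48
tcp_pos: [0.4956, 0.1788, 0.1663]
ee_rot: [-2.159, 0.13, 2.16]
ft_force: [-0.1, -0.1, -3.0]
gripper_width: 0.311
```

Run:
```python
from workcell import eyes,readout
from h import *
s=readout.observe();print(s["time"],s["tcp_pos"],s["ft_force"],delta(s,[.496,.1785,.0744],-97))
```

```text
11.475 [0.49564917 0.17879621 0.16634707] [-0.11201626 -0.14161874 -2.99037159] (array([ 0.0919,  0.0002, -0.0004]), array([ 0.13,  0.01, -0.01]))
```

>>> jog_arm --targets '[{"tx":0.02,"ty":0,"tz":0,"ax":0,"ay":0,"az":0},{"tx":0.045,"ty":0,"tz":0,"ax":0,"ay":0,"az":0},{"tx":0.07,"ty":0,"tz":0,"ax":0,"ay":0,"az":0},{"tx":0.083,"ty":0,"tz":0,"ax":0,"ay":0,"az":0},{"tx":0.088,"ty":0,"tz":0,"ax":0,"ay":0,"az":0}]'

```text
time: 12.1
tcp_pos: [0.4957, 0.1785, 0.0782]
ee_rot: [-2.159, 0.131, 2.16]
ft_force: [1.0, -0.2, -2.6]
gripper_width: 0.314
```

>>> jog_arm --targets '[{"tx":0.001,"ty":0,"tz":0,"ax":0,"ay":0,"az":0},{"tx":0.002,"ty":0,"tz":0,"ax":0,"ay":0,"az":0},{"tx":0.003,"ty":0,"tz":0,"ax":0,"ay":0,"az":0},{"tx":0.003,"ty":0,"tz":0,"ax":0,"ay":0,"az":0},{"tx":0.003,"ty":0,"tz":0,"ax":0,"ay":0,"az":0}]'

```text
time: 12.72
tcp_pos: [0.4957, 0.1789, 0.0756]
ee_rot: [-2.16, 0.13, 2.159]
ft_force: [0.3, 0.4, -2.6]
gripper_width: 0.313
```

>>> jog_arm --targets '[{"tx":0.0004,"ty":0,"tz":0,"ax":0,"ay":0,"az":0},{"tx":0.0008,"ty":0,"tz":0,"ax":0,"ay":0,"az":0},{"tx":0.0012,"ty":0,"tz":0,"ax":0,"ay":0,"az":0},{"tx":0.0015,"ty":0,"tz":0,"ax":0,"ay":0,"az":0},{"tx":0.0015,"ty":0,"tz":0,"ax":0,"ay":0,"az":0}]'

```text
time: 13.35
tcp_pos: [0.496, 0.179, 0.0745]
ee_rot: [-2.16, 0.13, 2.158]
ft_force: [-0.9, 0.7, 5.6]
gripper_width: 0.311
```

>>> jog_arm --targets '[{"tx":0,"ty":0,"tz":0,"ax":0,"ay":0,"az":0},{"tx":0,"ty":0,"tz":0,"ax":0,"ay":0,"az":0},{"tx":0,"ty":0,"tz":0,"ax":0,"ay":0,"az":0},{"tx":0,"ty":0,"tz":0,"ax":0,"ay":0,"az":0},{"tx":0,"ty":0,"tz":0,"ax":0,"ay":0,"az":0}]' --hand -1 --grip_force 20

```text
time: 13.98
tcp_pos: [0.4957, 0.1788, 0.074]
ee_rot: [-2.159, 0.13, 2.159]
ft_force: [0.4, -0.9, 0.4]
gripper_width: 0.998
```

>>> jog_arm --targets '[{"tx":0,"ty":0,"tz":0,"ax":0,"ay":0,"az":0},{"tx":0,"ty":0,"tz":0,"ax":0,"ay":0,"az":0},{"tx":-0.005,"ty":0,"tz":0,"ax":0,"ay":0,"az":0},{"tx":-0.01,"ty":0,"tz":0,"ax":0,"ay":0,"az":0},{"tx":-0.02,"ty":0,"tz":0,"ax":0,"ay":0,"az":0}]'

```text
time: 14.6
tcp_pos: [0.4956, 0.1788, 0.0945]
ee_rot: [-2.159, 0.13, 2.16]
ft_force: [0.4, -0.4, -0.9]
gripper_width: 1.003
```

Run:
```python
from workcell import eyes,readout
from h import *
s=readout.observe();print(s["time"],s["tcp_pos"],s["ft_force"],s["gripper_width"])
r=eyes.read_camera("wrist");cv2.imwrite("pics/w6.png",r["color"][:,:,::-1])
```

```text
14.6 [0.49562571 0.17880407 0.09445518] [ 0.3836729  -0.43559757 -0.85153572] 1.0025820876204488
```

View pics/w6.png

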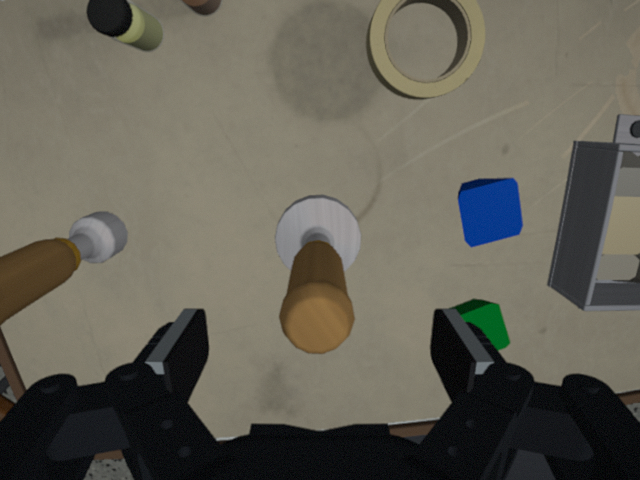

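The tamper stands free and upright between the open fingers, with its foot at (318,237) and handle top at (317,317). I back the arm up and away.

>>> jog_arm --targets '[{"tx":-0.03,"ty":0,"tz":0,"ax":0,"ay":0,"az":0},{"tx":-0.07,"ty":0,"tz":0,"ax":0,"ay":0,"az":0},{"tx":-0.11,"ty":0,"tz":0,"ax":0,"ay":0,"az":0},{"tx":-0.12,"ty":0,"tz":0,"ax":0,"ay":0,"az":0},{"tx":-0.12,"ty":0,"tz":0,"ax":0,"ay":0,"az":0}]'

```text
time: 15.28
tcp_pos: [0.4957, 0.1789, 0.2141]
ee_rot: [-2.16, 0.13, 2.159]
ft_force: [0.5, 0.1, -0.7]
gripper_width: 1.0
```

Run:
```python
from workcell import eyes,readout
from h import *
s=readout.observe();print(s["time"],s["tcp_pos"],s["ft_force"],s["dq"].round(3))
r=eyes.read_camera("scene");im=r["color"][:,:,::-1];cv2.imwrite("pics/s7.png",cv2.resize(im[160:360,200:460],None,fx=3,fy=3,interpolation=2))
r=eyes.read_camera("wrist");print(proj(r,[[.496,.1788,.13],[.496,.1788,.014]]));cv2.imwrite("pics/w7.png",r["color"][:,:,::-1])
```

```text
15.275 [0.49570493 0.17885845 0.2140627 ] [ 0.49416036  0.05194959 -0.73943928] [-0.001  0.027  0.027 -0.    -0.012 -0.   ]
[[318.73463983 236.67044178]
 [318.92615354 203.40752658]]
```

View pics/s7.png

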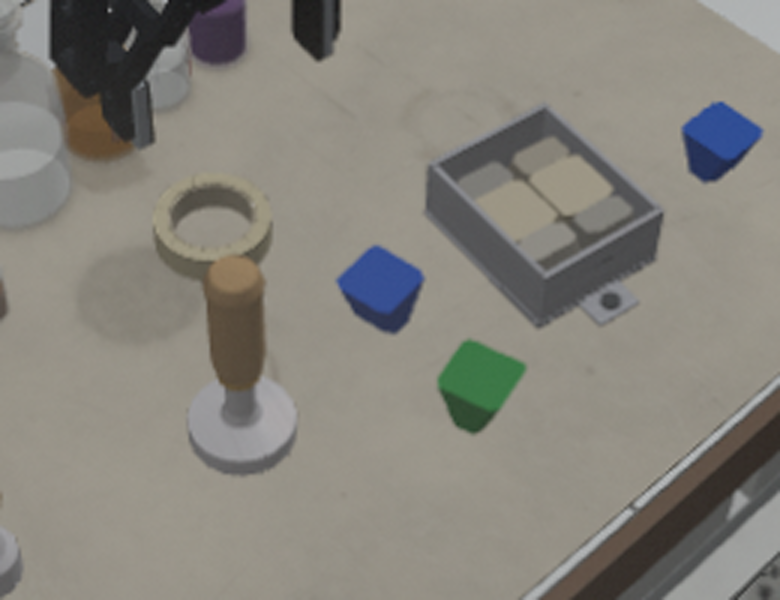

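View pics/w7.png

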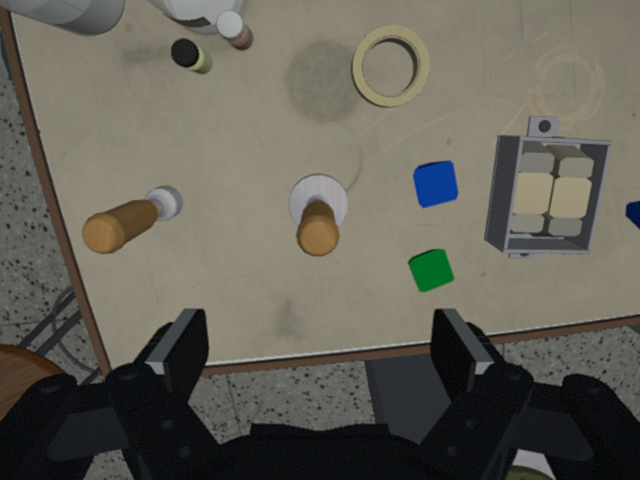

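The tamper stands upright at scene crop (240,420), and its wrist-view position matches the prediction. I'll triangulate the lump top heights once before handing in.

Run:
```python
from workcell import eyes,readout
from h import *
res={}
for n,box,v in(("top",(365,225,425,295),150),("scene",(335,195,425,265),125),("wrist",(505,145,605,245),150)):
    r=eyes.read_camera(n);x0,y0,x1,y1=box
    s=cv2.cvtColor(r["color"],cv2.COLOR_RGB2HSV)[y0:y1,x0:x1]
    m=((s[...,1]>55)&(s[...,2]>v)&(s[...,0]<35)).astype(np.uint8)
    m=cv2.morphologyEx(m,cv2.MORPH_OPEN,np.ones((3,3),np.uint8))
    k,l,st,ce=cv2.connectedComponentsWithStats(m)
    c=[ce[i]+[x0,y0] for i in range(1,k) if st[i,4]>100]; print(n,[list(map(int,t)) for t in st[1:]],np.round(c,1))
    for p in c: print("   at .034",onz(r,[p],.034).round(4), "at .044",onz(r,[p],.044).round(4))
    if n!="wrist": cv2.imwrite(f"pics/fin_{n}.png",cv2.resize(r["color"][y0-8:y1+8,x0-8:x1+8,::-1],None,fx=6,fy=6,interpolation=2))
```

```text
top [] []
scene [] []
wrist [[16, 30, 3, 3, 9], [18, 43, 3, 3, 9], [29, 43, 3, 4, 12], [17, 44, 11, 9, 52], [11, 51, 5, 4, 18], [26, 51, 4, 4, 14], [10, 57, 11, 10, 61], [22, 56, 3, 3, 9], [26, 57, 4, 4, 14], [61, 56, 3, 3, 9], [32, 60, 3, 3, 9], [23, 62, 9, 5, 31], [36, 62, 5, 4, 16], [58, 64, 3, 3, 9], [64, 66, 5, 5, 19], [51, 68, 3, 3, 9]] []
```

View pics/fin_scene.png

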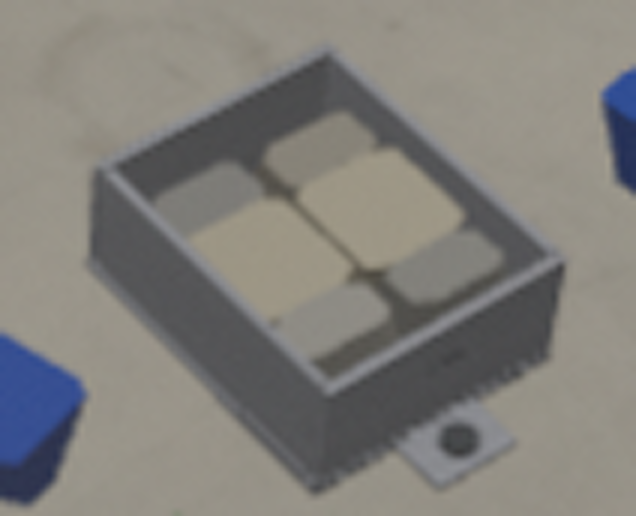

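Both cream tops lie flush with their grey neighbours and below the rim, at crop (270,255) and (382,208). The foot also stopped hard at exactly the level height, so I hand in.

Run:
```python
from workcell import bot,readout
print(bot.finish_job()); print(readout.observe()["time"])
```

```text
the job is handed in; nothing more can be done
None
the job is handed in; nothing more can be done
```

I gripped the wide-footed tamper by its handle and pressed it straight down in the middle of the cell. I then stood it back upright on its old spot, opened the gripper and raised the arm 140 mm clear. The job was handed in at about 15.5 s.

- **Press:** the foot stopped hard at the expected level height (TCP z 0.1084 m, which puts the foot at 34 mm), and I pushed to about 20 N there. The foot was about 1 mm off the cell centre.
- **Lumps:** in the last pictures both cream lumps look flush with their neighbours, and the fingers stayed well above them throughout.
- **Tamper:** it stands upright at about (0.496, 0.179), as the wrist view predicted, and the gripper touches nothing.
- **Check that failed:** my last colour-mask measurement of the lump heights found nothing usable. That the lumps are level rests on the hard stop and the pictures, not on a measured height.

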